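# Clip the ladle rest onto the soup pot

### The arm

A 6-joint arm with a two-finger parallel gripper is mounted at the origin on the work surface. World frame = base frame: x ahead of the robot, y to its left, z up, the work surface at z = 0. Lengths are in m, angles in rad, forces in N, time in s.
With the tool pointing down it reaches from about 0.375 to 0.9 m from the base axis. Payload 3.1 kg.
Tool frame: the origin (TCP) lies midway between the tips of the shut fingers; the grasp point (between the pads) lies 19 mm behind it (manip.pinch_z is the distance from the TCP to the grasp point, in m); z points along the fingers, y is the line along which they close (so a half turn about z gives the same grasp; the last joint's range is limited). The gripper opens to 85 mm and grips with 20 to 120 N. Pads are 22 mm wide; open, the fingers measure 114 mm over their backs; the gripper's body (76 mm by 85 mm) begins 54 mm behind the grasp point. The pads swing forward as they close: fully open they stand 13 mm farther back than shut.
Start: joints at [1.01, 0.527, 1.433, -0, 1.181, -0.178], TCP at [0.233, 0.58, 0.231] pointing down, gripper open.
Joint ranges: [-3.08, 3.08], [-0.75, 2.2], [0.22, 2.44], [-1.43, 4.57], [0, 2.65], [-2.85, 2.85]. Speed limits (rad/s): [2.79, 2.79, 3.14, 3.14, 3.14, 3.14].

### API

Orientations are given as a unit quaternion [x, y, z, w].
In Python, from station import manip, viewer, ticket gives the robot as it stands.
- The arm moves only by the shell command python3 -m creep 'ROWS' [FORCE]. ROWS is JSON, a list of rows, each an object with "slide": the shift along the tool's x, y, z in cm, a list of three; "angular": the turn, a rotation vector about the tool's x, y, z in rad, a list of three; "claw": the opening, from -1 (shut) to 1 (fully open). A call has 1 to 10 rows; each row shifts and turns the commanded pose from where the row before left it, along the tool's axes as they then stand; what a row does not reach is not made up. A row lasts 1/12 s, in which the tool goes at most 41.7 mm and 7.16 degrees, less where a joint would pass 70% of its speed; a pose out of reach is approached as far as the arm can. A call with a gripper value outside its range is refused whole. The fingers move at their own pace and stop on an object; FORCE is the grip in N (left out, the last holds). Time passes only in rows, so rows that do not move let the fingers close. It gives the time, the measured TCP pose, the force, the opening and the grip force at its end, in the units of the state.
- manip.sense(): the state, without advancing time (a new reading comes with each control period).
- viewer.snapshot(name): name is "scene" or "top" or "wrist"; returns the picture (480x640x3 uint8, blue, green, red); there is no depth.
- viewer.calibration(name): a dict with "fov_y" (degrees; the focal length in pixels is half the picture's height over the tangent of half this angle, whatever the lens; pixels are square), "cx", "cy" (the principal point, pixels), "k1" (the pictures are not rectified: a ray, as slopes to the right and down, at radius r is drawn at 1 + k1 r^2 times it, then the intrinsics apply), "T" (4x4, takes a point from camera to world coordinates); the wrist camera has in their place "tool_from_camera" (4x4, takes a point from camera to tool coordinates, whose origin is the TCP and whose axes are the flange's). Camera axes: x right, y up, looking along -z (the intrinsics and any distortion apply to the point x, -y, -z); pixel columns grow to the right and rows downward; lengths in m; the calibration is good to about 2 mm. A picture is of the moment at which its call begins: read the wrist's pose just before it. calibration takes no time and is no camera call.
- ticket.sign_off(): hands the job in; it is judged then, once.
The state is a dict: "t": time; "q": joint angles; "qd": joint speeds; "tau": joint torques, N m; "tcp_pos": TCP position; "tool_rot": TCP orientation; "force": force on the tool from outside, world axes, zero at the start; "ft_torque": the same for the moment, N m; "finger_gap": opening from 0.0 (shut) to 1.0 (fully open); "gripper_force": force on a finger pad.
Only numpy, scipy, OpenCV 4.12 (cv2) and the standard library are available. Lean on these libraries where they do the work, as an engineer would, in place of code of your own. Each camera call takes 0.05 s, during which the arm holds its last target. There are 200 camera calls.

### The job

Set the table for the next guests: take the ladle rest, a sprung clip, off the end wall of the wooden caddy and clip it onto the rim of the soup pot that stands in the middle of the grill pan. Push its jaws well down over the pot's wall so that it sits upright, square across the rim and gripping by its own spring, anywhere round the pot, and let go. Do not use the low outer rim of the pan, and leave the orange bowl, black dip bowl, cup and ladle where they are.

Things in the scene. Friction and masses are not known exactly. Their poses are not given: they have to be found in the camera images.
- clip: ladle rest: sprung steel clip, 100 mm tall, worked like a clothes peg: finger levers up, rubber-lined jaws down. Origin on the hinge; x along the hinge pin (and the wall it is clipped on), y the way the jaws open, z up. About 130 g. Starts clipped on the caddy's end wall, wall's top 20 mm below the origin. This is the +y half: it turns about the origin by half the opening when squeezed
- clip_grip (a point): midpoint between the two finger levers near their tips, 50 mm above the hinge along clip's z; the levers are 24 mm wide along x, their tips 56 mm apart along y (outside) at 52 mm above the hinge while clipped on a 6 mm wall, narrower below. Squeezed along y to 30 mm outside, the jaws stand about 20 mm apart; this takes about 13 N at the tips
- clip_mouth (a point): midway between the jaw linings, 32 mm below the hinge. The linings are 26 mm wide along x and reach from 22 to 42 mm below the hinge, with flared lips down to 49 mm; the throat above them ends 6 mm below the hinge. Let go, the spring presses each lining on a 6 mm wall with about 11 N
- clip_cradle (a point): bottom of the clip's U-shaped wire cradle for the ladle, 47 mm from the hinge's middle along clip's +x, level with the hinge; the wire spans x = 12 to 68 mm, from 3 mm below to 31 mm above the hinge, below the lever tips
- clip_jaw (a joint): opening of the clip's other (-y) half about the hinge, rad: 0 with the linings parallel and 6 mm apart (clipped on a 6 mm wall), -0.14 shut on nothing, +0.62 fully open (26 mm); sprung shut, 0.7 Nm/rad, 0.35 Nm at 0
- pan: round dark cast grill pan, 320 mm across its low outer rim (80 mm above the table), on a low burner, fixed, a soup pot standing up in its middle; two loop lugs reach 199 mm out along own y+ and y-, 78 mm high. Origin on the table at the pan's centre, z up
- pot_rim (a point): centre of the soup pot's mouth, level with the top of its rim, 125 mm above the table. The pot is empty, 170 mm across outside; its wall is upright and 6 mm thick (mid-wall radius 82 mm) and stands 69 mm clear above the grill outside, about as much inside
- caddy: open plywood table caddy, 250 x 120 x 100 mm (own x, y, z), walls 6 mm, fixed, left or right of the pan, holding chopsticks and two jars, all lower than its walls. Origin on the table under its centre. The clip starts on the end wall facing the robot, mid-wall at own x = -122 mm, clip's x along the caddy's +y
- bowl: orange melamine bowl, 124 mm across, 60 mm high, on the other side of the pan from the caddy; origin under its centre. Leave it alone
- dip_bowl: small black bowl, 90 mm across, 38 mm high, between the pan and the robot, to the right; origin under its centre. Leave it alone
- cup: red cup, 72 mm across, 100 mm high, between the pan and the robot, to the left; origin under its centre. Leave it alone
- ladle: steel soup ladle, 305 mm long, lying on the table on the far side of the pan; origin under its bowl, handle along own y+. Leave it alone

How it is judged:
By the outcome, as a careful person would: the job done as asked, in the order asked, and still so for the second after the job is handed in, with the robot touching nothing.
It also fails if it takes over 40 s, if anything falls off the work surface, if the arm or the gripper's body presses on something with over 40 N, if the wrist force passes 120 N, or if a joint passes its speed limit or range.

## Working session

There is one attempt and no reset: what is moved stays moved. The work goes in short steps, Python scripts to look and compute and a shell command to move; the robot and the scene stay as the last step left them, time stands still between calls to the robot, and variables do not carry over. Pictures are saved under pics/ and viewed, at most 10 in all, crops included, and the job is handed in when it is done.

```bash
mkdir -p pics; ls; python3 - <<'E'
from station import manip, viewer
import cv2
s=manip.sense();print(s)
for n in("scene","top"):
    cv2.imwrite(f"pics/{n}0.png",viewer.snapshot(n));print(n,viewer.calibration(n))
print(viewer.calibration("wrist"))
E
```

```text
pics
{'t': 0.0, 'q': array([ 1.01046544e+00,  5.28469074e-01,  1.43386666e+00,  7.11065289e-06,
        1.18140787e+00, -1.78522365e-01]), 'qd': array([ 0.00119467,  0.00075359, -0.0003097 ,  0.00028312,  0.00118845,
        0.00047469]), 'tau': array([-5.27598513e-04, -4.42334890e+01, -1.78030103e+01, -2.40239997e-04,
        8.24905612e-03,  1.62962567e-05]), 'tcp_pos': array([0.23248095, 0.57940011, 0.23034317]), 'tool_rot': array([ 1.89748023e-01,  9.81832232e-01, -1.00172792e-03, -3.91398314e-04]), 'force': array([-0.24526844, -0.42499663,  0.48611203]), 'ft_torque': array([ 0.03045762, -0.0005761 ,  0.06715444]), 'gripper_force': 0.0, 'finger_gap': 0.9999996458163346}
scene {'fov_y': 47.1130753837257, 'cx': 316.52184898758736, 'cy': 240.2672122040861, 'k1': -0.07008955773141956, 'T': array([[-0.79651247, -0.35758931,  0.48754258,  1.2219052 ],
       [ 0.60457529, -0.48107553,  0.63486617,  0.86751355],
       [ 0.00752345,  0.80043502,  0.59937232,  0.90472183],
       [ 0.        ,  0.        ,  0.        ,  1.        ]])}
top {'fov_y': 55.69001510962112, 'cx': 329.35701706910993, 'cy': 227.217826863904, 'k1': -0.051902658774151775, 'T': array([[ 0.00293993,  0.98228727, -0.18735812,  0.42053235],
       [-0.99986591,  0.00590582,  0.01527378,  0.01703849],
       [ 0.01610975,  0.1872881 ,  0.98217292,  0.98740402],
       [ 0.        ,  0.        ,  0.        ,  1.        ]])}
{'fov_y': 58.07647534715863, 'cx': 323.2952114449176, 'cy': 242.2034301259869, 'k1': -0.0647231987045833, 'tool_from_camera': array([[ 3.76008805e-04,  9.50968481e-01,  3.09287579e-01,
         7.99686082e-02],
       [ 9.99999285e-01, -7.08635767e-04,  9.63122231e-04,
        -1.83805065e-04],
       [ 1.13507113e-03,  3.09286996e-01, -9.50968068e-01,
        -1.42481288e-01],
       [ 0.00000000e+00,  0.00000000e+00,  0.00000000e+00,
         1.00000000e+00]])}
```

View pics/top0.png

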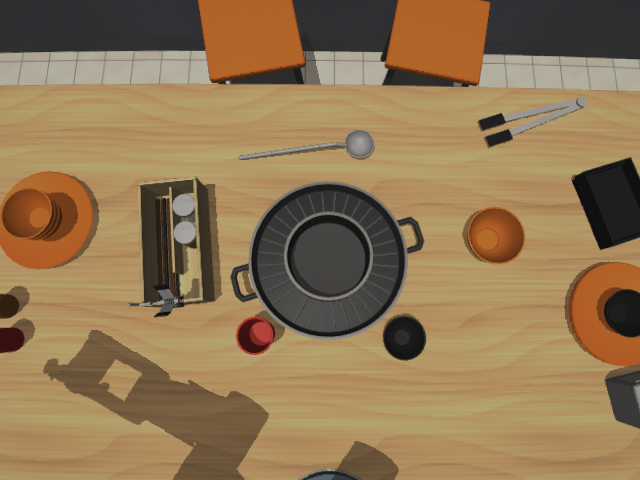

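View pics/scene0.png

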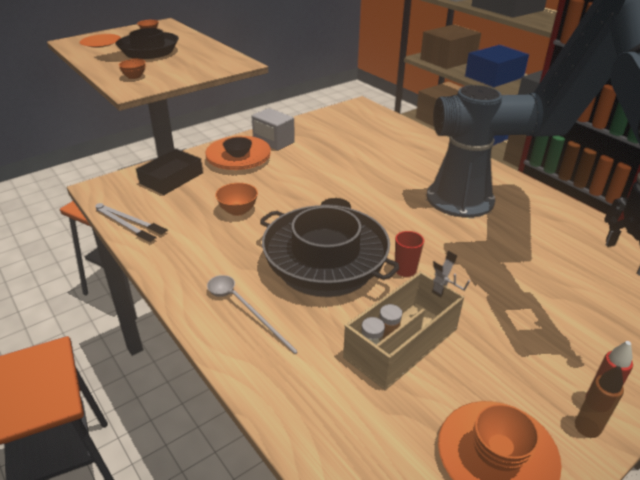

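The top view shows the caddy at about (140–207, 180–306), the clip on its near end at about (165,300) with the cradle pointing left, and the pot rim centred at about (328,255). The cup is at (255,335). The scene view agrees. I'll enlarge the caddy end next and calculate world positions.

```bash
cat > h.py <<'E'
import numpy as np, cv2
from station import manip, viewer
from scipy.spatial.transform import Rotation as R
def cam(name, s=None):
    c=viewer.calibration(name); f=240/np.tan(np.radians(c["fov_y"]/2))
    K=np.array([[f,0,c["cx"]],[0,f,c["cy"]],[0,0,1]]); D=np.array([c["k1"],0,0,0.])
    if name=="wrist":
        T=np.eye(4);T[:3,:3]=R.from_quat(s["tool_rot"]).as_matrix();T[:3,3]=s["tcp_pos"];T=T@c["tool_from_camera"]
    else: T=c["T"]
    return K,D,T@np.diag([1,-1,-1,1.])
def unproj(C,uv,z):
    K,D,T=C; p=cv2.undistortPoints(np.array(uv,float).reshape(-1,1,2),K,D)[:,0]
    d=np.c_[p,np.ones(len(p))]@T[:3,:3].T
    return T[:3,3]+d*((z-T[2,3])/d[:,2])[:,None]
def proj(C,P):
    K,D,T=C; W=np.linalg.inv(T)
    return cv2.projectPoints(np.array(P,float).reshape(-1,1,3),cv2.Rodrigues(W[:3,:3])[0],W[:3,3],K,D)[0][:,0]
E
python3 - <<'E'
from h import *
C=cam("top")
print(unproj(C,[(284,255),(372,255),(328,211),(328,299)],.125))
print(unproj(C,[(139,184),(197,178),(207,299),(142,306)],.1))
im=cv2.imread("pics/top0.png")
a=cv2.resize(im[165:325,125:225],None,fx=3.7,fy=3.7,interpolation=cv2.INTER_CUBIC)
sc=cv2.imread("pics/scene0.png")
b=cv2.resize(sc[240:390,340:470],None,fx=3.2,fy=3.2,interpolation=cv2.INTER_CUBIC)
o=np.zeros((592,800,3),np.uint8);o[:a.shape[0],:a.shape[1]]=a;o[:b.shape[0],375:375+b.shape[1]]=b
cv2.imwrite("pics/crop0.png",o)
E
```

```text
[[ 0.53054272  0.09004699  0.125     ]
 [ 0.53138749 -0.07818115  0.125     ]
 [ 0.61715439  0.00636262  0.125     ]
 [ 0.44776517  0.00577292  0.125     ]]
[[0.67686063 0.39023365 0.1       ]
 [0.68996735 0.27241066 0.1       ]
 [0.44722534 0.23921861 0.1       ]
 [0.4326715  0.36483415 0.1       ]]
```

View pics/crop0.png

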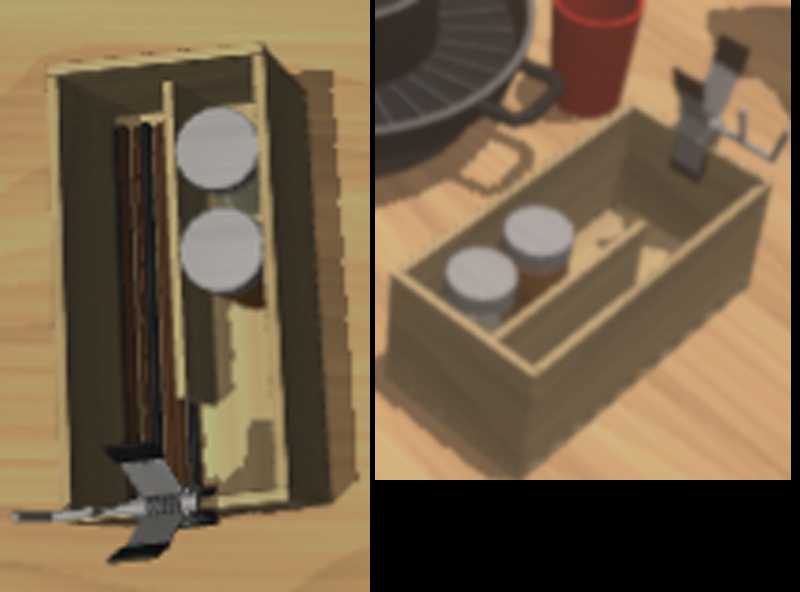

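The crop shows the clip on the near wall: hinge at about (178,505), lever tips at about (130,450) and (142,552), and wire cradle out to the left at (20,517). The near end of the caddy is clear of other objects. I'll fit the caddy rectangle and the pot circle.

```bash
python3 - <<'E'
from h import *
from scipy.optimize import least_squares
C=cam("top"); k=3.7
px=lambda u,v:(125+u/k,165+v/k)
c=unproj(C,[px(48,72),px(262,45),px(288,500),px(66,518)],.1)[:,:2]
m=np.array([[125,60],[125,-60],[-125,-60],[-125,60]])/1000
r=least_squares(lambda p:(m@np.array([[np.cos(p[2]),np.sin(p[2])],[-np.sin(p[2]),np.cos(p[2])]])+p[:2]-c).ravel(),[.56,.31,.1])
x,y,a=r.x;print("caddy",r.x,np.degrees(a),r.fun.round(4)*1e3)
print("clip",x-.122*np.cos(a),y-.122*np.sin(a))
print("tips mid",unproj(C,[px(136,501)],.172), "cup",unproj(C,[(255,333)],.1),"pot",unproj(C,[(328,255)],.125))
s=manip.sense(); print("psi",np.degrees(np.arctan2(*R.from_quat(s["tool_rot"]).as_matrix()[[1,0],1])), manip.pinch_z)
E
```

```text
caddy [0.56180058 0.31943035 0.11495116] 6.586216211889463 [ 3.2  1.1  1.1 -0.8 -0.5 -1.7 -3.9  1.4]
clip 0.44060573745659876 0.30543717583800317
tips mid [[0.44187801 0.30185547 0.172     ]] cup [[0.38360505 0.14444603 0.1       ]] pot [[0.53099052 0.00606139 0.125     ]]
psi 68.12598563160705 0.0187
```

```bash
python3 -m creep '[{"slide":[0,0,-0.5],"angular":[0,0,0.119],"claw":1},{"slide":[0,0,-0.5],"angular":[0,0,0.119],"claw":1},{"slide":[0,0,-0.5],"angular":[0,0,0.119],"claw":1},{"slide":[0,0,-0.5],"angular":[0,0,0.119],"claw":1},{"slide":[0,0,-0.5],"angular":[0,0,0.119],"claw":1},{"slide":[0,0,-0.5],"angular":[0,0,0.119],"claw":1},{"slide":[0,0,-0.5],"angular":[0,0,0.119],"claw":1},{"slide":[0,0,-0.5],"angular":[0,0,0.119],"claw":1},{"slide":[0,0,0],"angular":[0,0,0.119],"claw":1}]' 20
python3 -m creep '[{"slide":[-3,1.8,0],"angular":[0,0,0],"claw":1},{"slide":[-3,1.8,0],"angular":[0,0,0],"claw":1},{"slide":[-3,1.8,0],"angular":[0,0,0],"claw":1},{"slide":[-3,1.8,0],"angular":[0,0,0],"claw":1},{"slide":[-3,1.8,0],"angular":[0,0,0],"claw":1},{"slide":[-3,1.8,0],"angular":[0,0,0],"claw":1},{"slide":[-3,1.8,0],"angular":[0,0,0],"claw":1},{"slide":[-3,1.8,0],"angular":[0,0,0],"claw":1},{"slide":[-3,1.8,0],"angular":[0,0,0],"claw":1},{"slide":[-2.8,1.4,0],"angular":[0,0,0],"claw":1}]'
python3 -m creep '[{"slide":[0,0,0],"angular":[0,0,0],"claw":1},{"slide":[0,0,0],"angular":[0,0,0],"claw":1}]'
python3 - <<'E'
from h import *
s=manip.sense();im=viewer.snapshot("wrist");cv2.imwrite("pics/w1.png",im)
C=cam("wrist",s);M=R.from_quat(s["tool_rot"]).as_matrix()
print(s["t"],s["tcp_pos"],M.round(4))
E
```

```text
t: 0.85
tcp_pos: [0.233, 0.5802, 0.2719]
tool_rot: [0.666, 0.746, 0.0, -0.0]
force: [-0.9, -0.0, -0.5]
finger_gap: 1.0
gripper_force: 0.0
t: 1.68
tcp_pos: [0.4439, 0.303, 0.271]
tool_rot: [0.664, 0.747, -0.0, 0.0]
force: [1.1, 0.1, 0.0]
finger_gap: 1.002
gripper_force: 0.0
t: 1.85
tcp_pos: [0.4434, 0.3034, 0.2709]
tool_rot: [0.666, 0.746, -0.0, -0.0]
force: [-0.4, 0.1, 0.6]
finger_gap: 1.001
gripper_force: 0.0
1.85 [0.44335605 0.30338298 0.27091187] [[-1.140e-01  9.935e-01 -1.100e-03]
 [ 9.935e-01  1.140e-01 -1.000e-04]
 [-0.000e+00 -1.100e-03 -1.000e+00]]
```

View pics/w1.png

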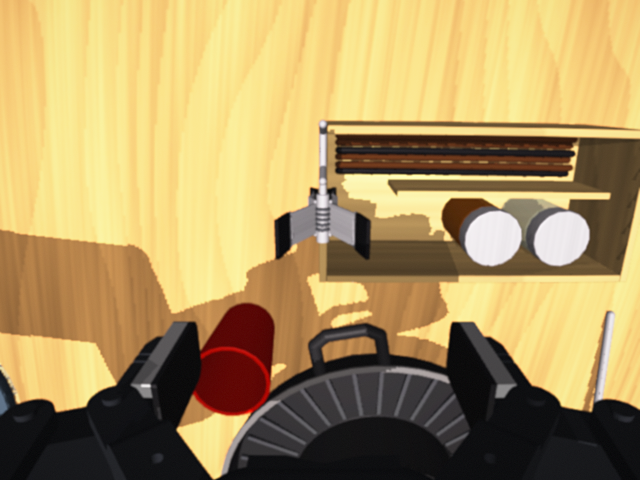

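The wrist view shows the clip square to the image: lever tips at about (281,235) and (364,235), hinge at (322,215), and wall corners at (327,128) and (325,280). I'll convert these to positions.

```bash
python3 - <<'E'
from h import *
s=manip.sense();C=cam("wrist",s);M=R.from_quat(s["tool_rot"]).as_matrix()
t=lambda uv,z:((unproj(C,uv,z)-s["tcp_pos"])@M*1000).round(1)
print("tips L top,bot,R top,bot",t([(276,214),(277,258),(370,211),(370,258)],.172))
print("wall",t([(327,126),(326,279)],.1), "hinge",t([(322,191),(322,240)],.12))
E
```

```text
tips L top,bot,R top,bot [[ 17.7 -28.   99. ]
 [ -9.2 -28.3  99. ]
 [ 19.5  26.   98.9]
 [ -9.2  27.   98.9]]
wall [[ 63.3   1.9 171. ]
 [-53.    1.4 170.9]] hinge [[ 20.8  -1.6 150.9]
 [-14.6  -1.6 150.9]]
```

```bash
python3 -m creep '[{"slide":[0.5,-0.1,2],"angular":[0,0,0],"claw":1},{"slide":[0,0,2.5],"angular":[0,0,0],"claw":1},{"slide":[0,0,2.5],"angular":[0,0,0],"claw":1},{"slide":[0,0,2.5],"angular":[0,0,0],"claw":1},{"slide":[0,0,2],"angular":[0,0,0],"claw":1},{"slide":[0,0,1],"angular":[0,0,0],"claw":1},{"slide":[0,0,0.1],"angular":[0,0,0],"claw":0.6},{"slide":[0,0,0],"angular":[0,0,0],"claw":0.5},{"slide":[0,0,0],"angular":[0,0,0],"claw":0.4}]' 30
python3 -m creep '[{"slide":[0,0,0],"angular":[0,0,0],"claw":0.3},{"slide":[0,0,0],"angular":[0,0,0],"claw":0.2},{"slide":[0,0,0],"angular":[0,0,0],"claw":0.1},{"slide":[0,0,0],"angular":[0,0,0],"claw":0.1}]'
python3 - <<'E'
from h import *
s=manip.sense();im=viewer.snapshot("wrist");cv2.imwrite("pics/w2.png",im);print(s["tcp_pos"],s["finger_gap"],s["gripper_force"])
E
```

```text
t: 2.65
tcp_pos: [0.4416, 0.3105, 0.1463]
tool_rot: [0.664, 0.748, 0.001, 0.0]
force: [0.1, 0.2, 0.7]
finger_gap: 0.698
gripper_force: 0.0
t: 2.98
tcp_pos: [0.4413, 0.3096, 0.1458]
tool_rot: [0.664, 0.748, 0.0, 0.0]
force: [1.0, -0.2, -0.4]
finger_gap: 0.552
gripper_force: 8.5
[0.44129625 0.30963367 0.14577813] 0.552298337553518 8.468319475650787
```

View pics/w2.png

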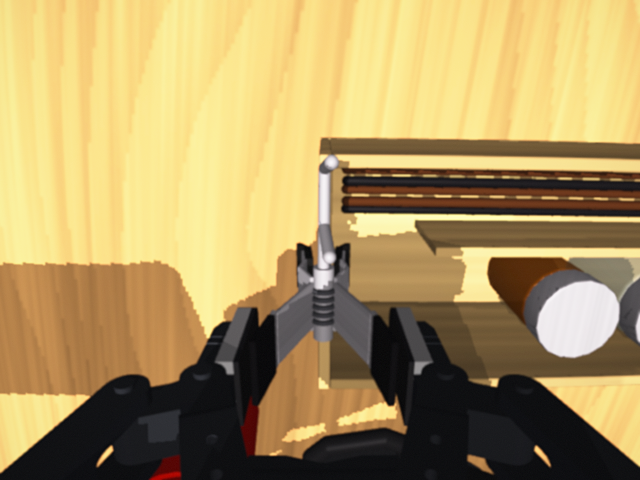

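The fingers are centred on both levers, left at about (240,350) and right at about (410,350), and the clip is still on the wall. I'll squeeze further.

```bash
python3 -m creep '[{"slide":[0,0,0],"angular":[0,0,0],"claw":0},{"slide":[0,0,0],"angular":[0,0,0],"claw":-0.1},{"slide":[0,0,0],"angular":[0,0,0],"claw":-0.2},{"slide":[0,0,0],"angular":[0,0,0],"claw":-0.3},{"slide":[0,0,0],"angular":[0,0,0],"claw":-0.3},{"slide":[0,0,0],"angular":[0,0,0],"claw":-0.3}]' 40
python3 -m creep '[{"slide":[0,0,-0.5],"angular":[0,0,0],"claw":-0.3},{"slide":[0,0,-1],"angular":[0,0,0],"claw":-0.3},{"slide":[0,0,-1],"angular":[0,0,0],"claw":-0.3},{"slide":[0,0,-1],"angular":[0,0,0],"claw":-0.3},{"slide":[0,0,-1.5],"angular":[0,0,0],"claw":-0.3},{"slide":[0,0,-2],"angular":[0,0,0],"claw":-0.3},{"slide":[0,0,-2],"angular":[0,0,0],"claw":-0.3},{"slide":[0,0,-1],"angular":[0,0,0],"claw":-0.3},{"slide":[0,0,0],"angular":[0,0,0],"claw":-0.3}]'
python3 - <<'E'
from h import *
s=manip.sense();im=viewer.snapshot("wrist");b=viewer.snapshot("scene");print(s["tcp_pos"],s["finger_gap"],s["gripper_force"],s["q"])
cv2.imwrite("pics/w3.png",np.hstack([cv2.resize(im,(400,300),interpolation=cv2.INTER_AREA),cv2.resize(b[120:360,320:640],(400,300))]));cv2.imwrite("pics/w3f.png",im);cv2.imwrite("pics/s3f.png",b)
E
```

```text
t: 3.53
tcp_pos: [0.4411, 0.3096, 0.1452]
tool_rot: [0.664, 0.748, -0.0, -0.0]
force: [-0.3, -0.0, -1.9]
finger_gap: 0.353
gripper_force: 12.2
t: 4.28
tcp_pos: [0.4429, 0.3105, 0.2488]
tool_rot: [0.664, 0.748, 0.003, 0.002]
force: [0.4, -0.5, -1.0]
finger_gap: 0.352
gripper_force: 12.2
[0.44285502 0.3104721  0.24876862] 0.3523079752606749 12.169282139511779 [4.04720791e-01 3.90071568e-01 1.62892088e+00 3.85000490e-05
 1.11527786e+00 2.86529771e-01]
```

View pics/w3.png

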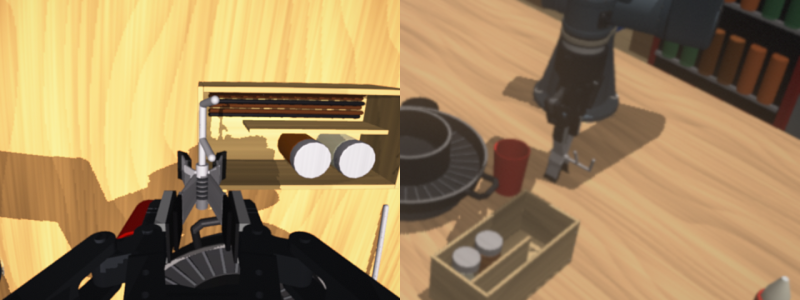

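Both views show the clip lifted clear of the wall, with the cradle at about (205,110) in the left panel. I'll check its tilt at full resolution.

```bash
python3 - <<'E'
import cv2,numpy as np
a=cv2.imread("pics/w2.png")[130:410,220:430];b=cv2.imread("pics/w3f.png")[130:410,220:430]
cv2.imwrite("pics/c3.png",cv2.resize(np.hstack([a,b]),None,fx=1.9,fy=1.9,interpolation=cv2.INTER_CUBIC))
E
```

```text
(no output)
```

View pics/c3.png

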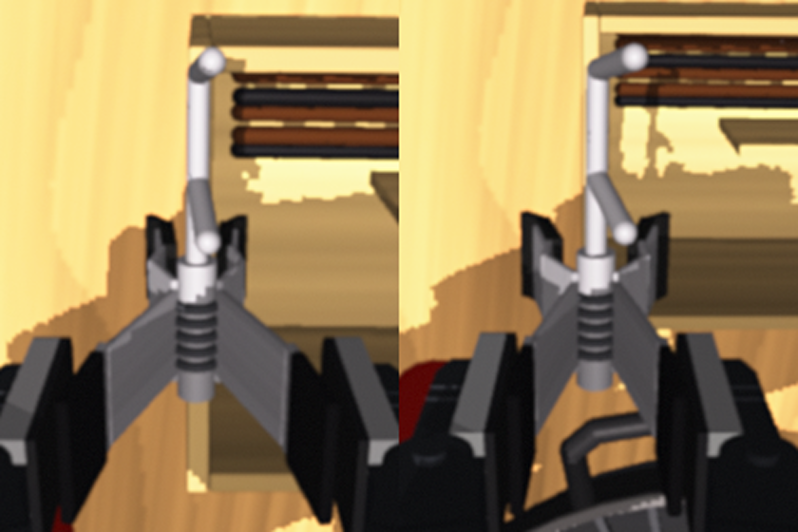

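The hinge is at (597,330) in the right panel, midway between the fingers, and the jaws are spread evenly on either side at 545 and 647. The wire leans only because it belongs to one half of the clip. The grip is good, so I'll move over the near side of the pot rim.

```bash
python3 -m creep '[{"slide":[-0.5,0,-1],"angular":[0,0,0],"claw":-0.3},{"slide":[-1.4,-0.2,-1],"angular":[0,0,0],"claw":-0.3},{"slide":[-2,-0.2,0],"angular":[0,0,0],"claw":-0.3},{"slide":[-2.4,-0.2,0],"angular":[0,0,0],"claw":-0.3},{"slide":[-2.4,-0.2,0],"angular":[0,0,0],"claw":-0.3},{"slide":[-2.4,-0.2,0],"angular":[0,0,0],"claw":-0.3},{"slide":[-2.4,-0.2,0],"angular":[0,0,0],"claw":-0.3},{"slide":[-2.4,-0.2,0],"angular":[0,0,0],"claw":-0.3},{"slide":[-2.4,-0.2,0],"angular":[0,0,0],"claw":-0.3},{"slide":[-2.4,-0.2,0],"angular":[0,0,0],"claw":-0.3}]'
python3 -m creep '[{"slide":[-2.4,-0.2,0],"angular":[0,0,0],"claw":-0.3},{"slide":[-2.4,-0.2,0],"angular":[0,0,0],"claw":-0.3},{"slide":[-2.2,-0.3,0],"angular":[0,0,0],"claw":-0.3},{"slide":[-2,-0.2,0],"angular":[0,0,0],"claw":-0.3},{"slide":[-1,-0.2,0],"angular":[0,0,0],"claw":-0.3},{"slide":[-0.5,0,0],"angular":[0,0,0],"claw":-0.3},{"slide":[0,0,0],"angular":[0,0,0],"claw":-0.3},{"slide":[0,0,0],"angular":[0,0,0],"claw":-0.3}]'
python3 - <<'E'
from h import *
s=manip.sense();im=viewer.snapshot("wrist");C=cam("wrist",s);M=R.from_quat(s["tool_rot"]).as_matrix()
print(s["tcp_pos"],s["finger_gap"],M.round(3)[:,1])
a=np.linspace(0,2*np.pi,400)
for r,c in((.085,(0,255,0)),(.079,(0,255,255))):
    for p in proj(C,np.c_[.531+r*np.cos(a),.006+r*np.sin(a),0*a+.125]):
        if 0<=p[0]<640 and 0<=p[1]<480: cv2.circle(im,tuple(int(v) for v in p),0,c,-1)
cv2.imwrite("pics/w4.png",im)
E
```

```text
t: 5.22
tcp_pos: [0.447, 0.0998, 0.2655]
tool_rot: [0.664, 0.747, -0.0, -0.0]
force: [0.4, 0.4, -2.2]
finger_gap: 0.354
gripper_force: 12.2
t: 5.88
tcp_pos: [0.4488, -0.0033, 0.2653]
tool_rot: [0.664, 0.747, 0.0, -0.0]
force: [-0.9, 0.1, -0.7]
finger_gap: 0.356
gripper_force: 12.2
[ 0.44876116 -0.003332    0.26533989] 0.3559488188224144 [ 0.993  0.117 -0.   ]
```

View pics/w4.png

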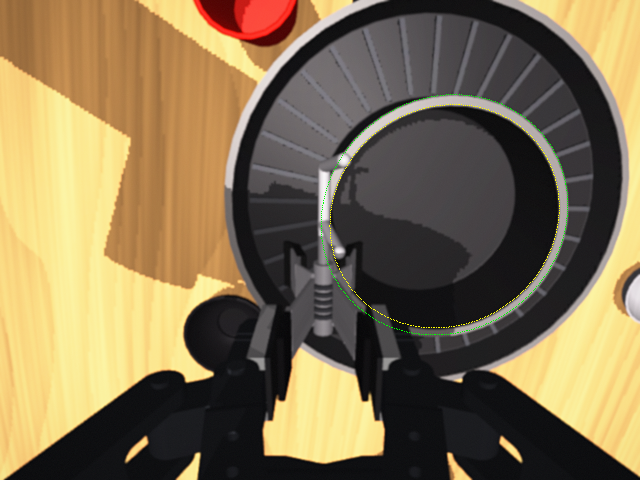

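The overlaid rim circle (green/yellow) matches the pot rim in the wrist view, with its left edge at about (325,210) and right edge at (568,210). The clip at (322,300) is lined up with the near wall, so I'll descend.

```bash
python3 -m creep '[{"slide":[0,0,1],"angular":[0,0,0],"claw":-0.3},{"slide":[0,0,2],"angular":[0,0,0],"claw":-0.3},{"slide":[0,0,2],"angular":[0,0,0],"claw":-0.3},{"slide":[0,0,1],"angular":[0,0,0],"claw":-0.3},{"slide":[0,0,0.6],"angular":[0,0,0],"claw":-0.3},{"slide":[0,0,0.4],"angular":[0,0,0],"claw":-0.3},{"slide":[0,0,0.4],"angular":[0,0,0],"claw":-0.3},{"slide":[0,0,0.4],"angular":[0,0,0],"claw":-0.3}]'
python3 -m creep '[{"slide":[0,0,0.4],"angular":[0,0,0],"claw":-0.3},{"slide":[0,0,0.4],"angular":[0,0,0],"claw":-0.3},{"slide":[0,0,0.3],"angular":[0,0,0],"claw":-0.3},{"slide":[0,0,0.3],"angular":[0,0,0],"claw":-0.3},{"slide":[0,0,0.3],"angular":[0,0,0],"claw":-0.3},{"slide":[0,0,0],"angular":[0,0,0],"claw":-0.3},{"slide":[0,0,0],"angular":[0,0,0],"claw":-0.3}]'
python3 - <<'E'
from h import *
s=manip.sense();im=viewer.snapshot("wrist");b=viewer.snapshot("scene");print(s["tcp_pos"],s["finger_gap"],s["force"])
cv2.imwrite("pics/w5.png",np.hstack([cv2.resize(im,(400,300),interpolation=cv2.INTER_AREA),cv2.resize(b[150:300,240:440],(400,300),interpolation=cv2.INTER_CUBIC)]))
E
```

```text
t: 6.6
tcp_pos: [0.4496, -0.0034, 0.1876]
tool_rot: [0.664, 0.748, 0.0, 0.001]
force: [-0.5, -0.5, -2.1]
finger_gap: 0.352
gripper_force: 12.2
t: 7.18
tcp_pos: [0.449, -0.0037, 0.1702]
tool_rot: [0.664, 0.748, -0.0, -0.0]
force: [-0.1, 0.4, -1.1]
finger_gap: 0.355
gripper_force: 12.2
[ 0.44896441 -0.0036727   0.1701612 ] 0.3551398596521723 [-0.07421688  0.37189838 -1.11003183]
```

View pics/w5.png

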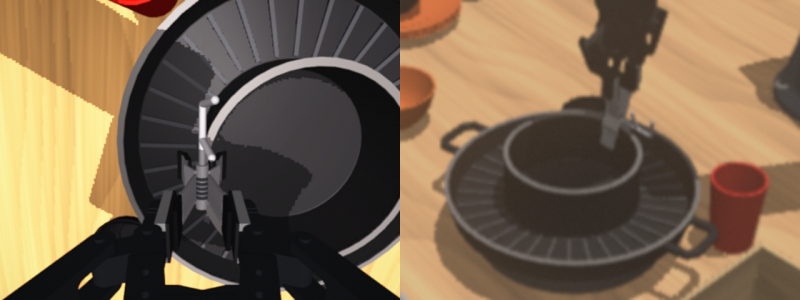

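The inner jaw is inside the pot at about (610,140) in the right panel, so the clip straddles the wall with no contact force. I'll go deeper in small steps.

```bash
python3 -m creep '[{"slide":[0,0,0.2],"angular":[0,0,0],"claw":-0.3},{"slide":[0,0,0.2],"angular":[0,0,0],"claw":-0.3},{"slide":[0,0,0],"angular":[0,0,0],"claw":-0.3}]'; python3 -m creep '[{"slide":[0,0,0.2],"angular":[0,0,0],"claw":-0.3},{"slide":[0,0,0.1],"angular":[0,0,0],"claw":-0.3},{"slide":[0,0,0],"angular":[0,0,0],"claw":-0.3},{"slide":[0,0,0],"angular":[0,0,0],"claw":-0.3}]'
```

```text
t: 7.53
tcp_pos: [0.4488, -0.0036, 0.166]
tool_rot: [0.664, 0.748, -0.0, -0.0]
force: [0.1, -0.7, -2.1]
finger_gap: 0.355
gripper_force: 12.2
t: 7.87
tcp_pos: [0.4501, -0.0038, 0.1646]
tool_rot: [0.664, 0.748, 0.001, 0.001]
force: [0.8, 1.5, 8.8]
finger_gap: 0.349
gripper_force: 13.5
```

The throat has just touched the rim, so the clip is fully seated. I'll release gently.

```bash
python3 -m creep '[{"slide":[0,0,-0.2],"angular":[0,0,0],"claw":-0.2},{"slide":[0,0,0],"angular":[0,0,0],"claw":-0.1},{"slide":[0,0,0],"angular":[0,0,0],"claw":0},{"slide":[0,0,0],"angular":[0,0,0],"claw":0.1},{"slide":[0,0,0],"angular":[0,0,0],"claw":0.2},{"slide":[0,0,0],"angular":[0,0,0],"claw":0.3},{"slide":[0,0,0],"angular":[0,0,0],"claw":0.4},{"slide":[0,0,0],"angular":[0,0,0],"claw":0.6},{"slide":[0,0,0],"angular":[0,0,0],"claw":0.8},{"slide":[0,0,0],"angular":[0,0,0],"claw":1}]'
python3 -m creep '[{"slide":[0,0,0],"angular":[0,0,0],"claw":1},{"slide":[0,0,0],"angular":[0,0,0],"claw":1},{"slide":[0,0,0],"angular":[0,0,0],"claw":1}]'
python3 -m creep '[{"slide":[0,0,-1],"angular":[0,0,0],"claw":1},{"slide":[0,0,-2],"angular":[0,0,0],"claw":1},{"slide":[0,0,-2],"angular":[0,0,0],"claw":1},{"slide":[0,0,-2],"angular":[0,0,0],"claw":1},{"slide":[0,0,-2],"angular":[0,0,0],"claw":1},{"slide":[0,0,-1],"angular":[0,0,0],"claw":1},{"slide":[0,0,0],"angular":[0,0,0],"claw":1},{"slide":[0,0,0],"angular":[0,0,0],"claw":1}]'
python3 - <<'E'
from h import *
s=manip.sense();im=viewer.snapshot("wrist");b=viewer.snapshot("scene");print(s["t"],s["tcp_pos"],s["finger_gap"],s["force"])
cv2.imwrite("pics/w6.png",np.hstack([cv2.resize(im,(400,300),interpolation=cv2.INTER_AREA),cv2.resize(b[150:300,240:440],(400,300),interpolation=cv2.INTER_CUBIC)]))
E
```

```text
t: 8.7
tcp_pos: [0.4488, -0.0036, 0.1653]
tool_rot: [0.664, 0.748, -0.0, -0.0]
force: [-0.4, -0.2, 0.2]
finger_gap: 0.995
gripper_force: 0.0
t: 8.95
tcp_pos: [0.449, -0.0036, 0.1653]
tool_rot: [0.664, 0.748, 0.0, -0.0]
force: [-0.9, -1.1, 0.7]
finger_gap: 0.999
gripper_force: 0.0
t: 9.62
tcp_pos: [0.4491, -0.0036, 0.2655]
tool_rot: [0.664, 0.748, 0.0, 0.0]
force: [0.5, -0.2, 0.1]
finger_gap: 0.999
gripper_force: 0.0
9.6167 [ 0.44907427 -0.00362831  0.26554254] 0.9987002676368801 [ 0.47094272 -0.22505385  0.06271892]
```

View pics/w6.png

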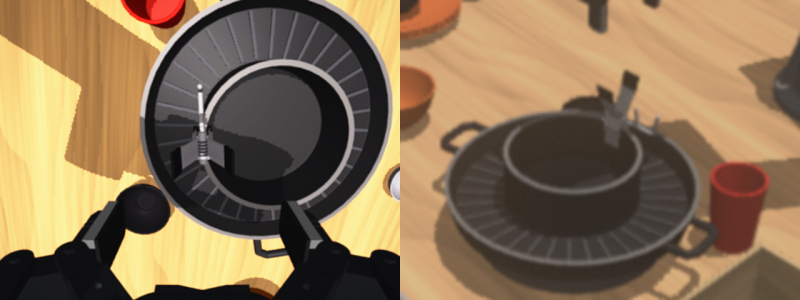

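The clip stands upright and square on the near rim, with levers at about (203,155) in the wrist panel and the inner jaw inside the pot at (612,130) in the scene panel. The gripper is clear and nothing else has moved.

```bash
python3 -c "
from station import ticket
print(ticket.sign_off())"
```

```text
the job is handed in; nothing more can be done
None
```

I took the clip off the caddy and clipped it fully down on the near side of the soup pot's rim, upright and square in the final pictures; I let go, moved the arm clear and handed the job in at about 9.7 s, with no verdict returned.

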